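# Pair the stray music things in the press-and-turn organiser

## Robot

A 6-joint arm with a two-finger parallel gripper is mounted at the origin on the work surface. World frame = base frame: x ahead of the robot, y to its left, z up, the work surface at z = 0. Lengths are in mm, angles in degrees, forces in N, time in s.
With the tool pointing down it reaches from about 300 to 850 mm from the base axis. Payload 4.2 kg.
Tool frame: the origin (TCP) lies midway between the tips of the shut fingers; the grasp point (between the pads) lies 19 mm behind it (env.hold_point_z is the z of the grasp point in the tool frame, in mm); z points along the fingers, y is the direction in which the jaws open and shut (so a half turn about z gives the same grasp; the last joint's range is limited). The gripper opens to 91 mm and grips with 3 to 60 N. Pads are 32 mm wide; open, the fingers measure 118 mm over their backs; the gripper's body (76 mm by 178 mm) begins 60 mm behind the grasp point.
Start: joints at [69.385, 18.312, 89.639, -0, 72.044, -1.146], TCP at [191.65, 542.138, 213.976] pointing down, gripper open.
Joint ranges: [-177.97, 177.97], [-48.28, 115.42], [12.27, 149.76], [-77.06, 257.06], [2.81, 150.46], [-146.56, 146.56]. Speed limits (degrees/s): [147.25, 147.25, 180, 180, 180, 180].

## Interface

Orientations are given as [roll, pitch, yaw] about the fixed x, y, z axes, in that order (R = Rz(yaw) Ry(pitch) Rx(roll)).
In Python, from workcell import env, grab_frame, camera_params, spotter gives the robot as it stands. The module is installed in compiled form; this text tells all that it offers.
- The arm moves only by the shell command python3 -m jog 'ROWS' [FORCE]. ROWS is text: rows parted by semicolons, each of 7 numbers parted by spaces: the turn, a rotation vector about the world's x, y, z in units of 5 degrees (1.0 is 5 degrees), then the shift along the world's x, y, z in units of 25 mm (1.0 is 25 mm), then the opening, from 0 (shut) to 1 (fully open). A call has 1 to 5 rows; each row is the pose to reach, as a shift and turn from the pose commanded when the call began; what a row does not reach only later rows make up. A row lasts 1/8 s, in which the tool goes at most 62.5 mm and 10.7 degrees, less where a joint would pass 70% of its speed; a pose out of reach is approached as far as the arm can. A call with a gripper value outside its range is refused whole. The fingers move at their own pace and stop on an object; FORCE is the grip in N (left out, the last holds). Time passes only in rows, so rows that repeat a pose let the fingers close. It gives the time, the measured TCP pose, the force and the opening at its end, in the units of the state.
- env.state(): the state, without advancing time (a new reading comes with each control period).
- grab_frame(name): name is "scene" or "top" or "wrist"; returns the picture (384x512x3 uint8, red, green, blue); there is no depth.
- camera_params(name): a dict with "K" (3x3 intrinsics, pixels), "rvec" (rotation vector, rad) and "tvec" (3), from world to camera coordinates, as OpenCV has them. Camera axes: x right, y down, z forward; pixel columns grow to the right and rows downward; lengths in mm; the calibration is good to about 2 mm. The wrist camera is an equidistant fisheye: a pixel r from the principal point sees the ray r / f radians off the axis. A picture is of the moment at which its call begins: read the wrist's pose just before it. camera_params takes no time and is no camera call; for the wrist camera it gives the pose at the moment of the call.
- env.job_done(): hands the job in, once; it reports no verdict.
Trained networks look in the newest picture that a camera, given by its name, has taken for a name from the list of things; names that differ only in an ending like _2 or _b are one class to them, and where a whole thing is asked for, a point or a joint stands for the part that bears it (a point fixed in the world has none). Each returns a list of dicts, best first, with "conf" (0 to 1); they miss things now and then, are a little off and sometimes report something else, mostly with a low value. They report only what shows in the picture. A call takes as long as a camera call. They do not tell look-alikes from the thing itself.
- spotter.look_for(query, camera): "box" ([left, top, width, height] in pixels, round what is visible of it).
- spotter.trace(query, camera): "region" (384x512 bool, what is visible of it) and "box" ([left, top, width, height] in pixels, round what is visible of it).
The state is a dict: "time_s": time; "qpos": joint angles; "qvel": joint speeds; "effort": joint torques, N m; "ee_pos": TCP position; "ee_rot": TCP orientation; "force": force on the tool from outside, world axes, zero at the start; "torque": the same for the moment, N m; "gripper_width": finger opening in mm.
Only numpy, scipy, OpenCV 4.12 (cv2) and the standard library are available. Lean on these libraries where they do the work, as an engineer would, in place of code of your own. Each camera call takes 0.05 s, during which the arm holds its last target. There are 200 camera calls.

## Task

Put the music things lying loose on the table away in the rotating organiser, each in the bay that already holds one just like it, resting on the bay floor beside its twin. A bay can only be loaded at the opening of the clear cover: press the sprung knob down, turn the carousel to another stop and let the knob spring up. When everything is paired, bring the bay with the pick block back to the opening, locked with the knob up; leave the gecko and the tuner where they are.

Things in the scene. Friction and masses are not known exactly. Their poses are not given: they have to be found in the camera images.
- harmonica: a small six-hole harmonica, steel covers on a black comb, a flat block 26 (its x) x 70 (its y) x 20 mm high; scattered loose on the table; origin at the centre of its underside (35 to 100 g). May be absent.
- harmonica_twin: the like harmonica (small six-hole harmonica, steel covers on a black comb, a flat block 26 (its x) x 70 (its y) x 20 mm high) that already lies in one of the carousel's bays, near the hub; origin at the centre of its underside
- slide: a short steel guitar slide, a squat tube standing on end, 27 mm across, 32 mm high; scattered loose on the table; origin at the centre of its underside (35 to 100 g). May be absent.
- slide_twin: the like slide (short steel guitar slide, a squat tube standing on end, 27 mm across, 32 mm high) that already lies in one of the carousel's bays, near the hub; origin at the centre of its underside
- tin: a round aluminium pick tin, 42 mm across, 20 mm high; scattered loose on the table; origin at the centre of its underside (35 to 100 g). May be absent.
- tin_twin: the like tin (round aluminium pick tin, 42 mm across, 20 mm high) that already lies in one of the carousel's bays, near the hub; origin at the centre of its underside
- box: a square dark wooden pick box, 40 x 40 x 26 mm high; scattered loose on the table; origin at the centre of its underside (35 to 100 g). May be absent.
- box_twin: the like box (square dark wooden pick box, 40 x 40 x 26 mm high) that already lies in one of the carousel's bays, near the hub; origin at the centre of its underside
- organiser: white plastic desk organiser: fixed base 316 x 316 x 10 mm on the table; origin at its centre on the table, z up. On it turns the carousel, a five-bay disc 298 mm across. A fixed clear cover lies over the bays, 62 to 66 mm above the table, with clear side and back walls; its one wedge-shaped opening, 72 degrees (one bay) wide, open above and in front, faces the base's own -x (roughly the robot)
- opening (a point): fixed point in the middle of the cover's opening, 95 mm from the axis, at the height of the bay floor (18 mm above the table)
- carousel (a joint): angle of the carousel about its vertical axis, rad, 0 at the start, growing anticlockwise seen from above, endless both ways (about 0.1 N m to turn). While the knob is up it is locked at one of five stops 2*pi/5 = 1.257 rad apart (0 and its multiples, about 0.07 rad play)
- knob (a joint): how far the knob is pressed down, m: 0 up, 0.012 fully down, sprung (4 N at the top, 10 N fully down). Pressed 10 mm or more it frees the carousel, which turns with the knob; let go at a stop it springs up and locks, let go between stops it stays about 9.5 mm down with the carousel unlocked
- knob_grip (a point): point on the carousel axis in the knob's grip, 105 mm above the table when up. The knob turns together with the carousel. Grip: an upright bar 46 mm long along this point's x, 14 mm thick along y, from 91 to 117 mm above the table, on a round skirt 52 mm across, top at 92 mm, which fingertips may press on
- bay0 (a point): point on the floor of carousel bay 0, 95 mm from the axis, 18 mm above the table, on the bay's middle line. This bay holds the wooden pick block (50 x 80 x 38 mm above the table, part of the carousel) with picks stood in it. The bays are numbered anticlockwise seen from above; bay 0 is at the opening when joint carousel is 0
- bay1 (a point): point on the floor of carousel bay 1, 95 mm from the axis, 18 mm above the table, on the bay's middle line. The bay is a 72 degree sector from the hub (28 mm radius) to a low lip (143 mm radius, 8 mm above the floor), between radial dividers 4 mm thick and 22 mm above the floor; its floor is lined with a grey non-slip mat
- bay2 (a point): point on the floor of carousel bay 2, 95 mm from the axis, 18 mm above the table, on the bay's middle line. The bay is a 72 degree sector from the hub (28 mm radius) to a low lip (143 mm radius, 8 mm above the floor), between radial dividers 4 mm thick and 22 mm above the floor; its floor is lined with a grey non-slip mat
- bay3 (a point): point on the floor of carousel bay 3, 95 mm from the axis, 18 mm above the table, on the bay's middle line. The bay is a 72 degree sector from the hub (28 mm radius) to a low lip (143 mm radius, 8 mm above the floor), between radial dividers 4 mm thick and 22 mm above the floor; its floor is lined with a grey non-slip mat
- bay4 (a point): point on the floor of carousel bay 4, 95 mm from the axis, 18 mm above the table, on the bay's middle line. The bay is a 72 degree sector from the hub (28 mm radius) to a low lip (143 mm radius, 8 mm above the floor), between radial dividers 4 mm thick and 22 mm above the floor; its floor is lined with a grey non-slip mat
- gecko: ceramic gecko ornament, about 130 x 60 x 30 mm, loose bystander; origin under its middle
- tuner: black plastic tuner, about 40 x 52 x 14 mm, loose bystander; origin under its middle
Things that resemble listed ones, but are neither listed nor needed, are in the scene too. What is shaped like the harmonica but blue is not meant.

How it is judged:
By the outcome, as a careful person would: the job done as asked, in the order asked, and still so for the second after the job is handed in, with the robot touching nothing.
Of harmonica, slide, tin, box only 3 to 4 are there at a start; the rules pass over those that are not, and their reading is None.
At some moment in a run one of harmonica, tin, box may be knocked a few centimetres aside while the robot is not near it.
It also fails if it takes over 208 s, if anything falls off the work surface, if the arm or the gripper's body presses on something with over 40 N, if the wrist force passes 120 N, or if a joint passes its speed limit or range.

## Working session

There is one attempt and no reset: what is moved stays moved. The work goes in short steps, Python scripts to look and compute and a shell command to move; the robot and the scene stay as the last step left them, time stands still between calls to the robot, and variables do not carry over. Pictures are saved under pics/ and viewed, about 12 in all and at most 16, crops included, and the job is handed in when it is done.

```bash
mkdir -p pics; cat > h.py <<'E'
import numpy as np, cv2
from workcell import env, grab_frame, camera_params, spotter
def cam(n):
    p=camera_params(n); R=cv2.Rodrigues(np.array(p["rvec"],float))[0]
    return np.array(p["K"],float),R,np.array(p["tvec"],float).ravel()
def ground(n,u,v,z=0,c=None):
    K,R,t=c or cam(n)
    d=np.array([(u-K[0,2])/K[0,0],(v-K[1,2])/K[1,1],1.])
    if n=="wrist":
        r=np.hypot(d[0],d[1]); d=np.array([d[0]/r*np.sin(r),d[1]/r*np.sin(r),np.cos(r)]) if r>1e-9 else d
    d=R.T@d; o=-R.T@t
    return o+d*(z-o[2])/d[2]
def save(n,f,img=None,crop=None,s=1):
    im=grab_frame(n) if img is None else img
    if crop: x0,y0,x1,y1=crop; im2=im[y0:y1,x0:x1]
    else: im2=im
    cv2.imwrite("pics/"+f,cv2.cvtColor(cv2.resize(im2,None,fx=s,fy=s,interpolation=cv2.INTER_CUBIC),cv2.COLOR_RGB2BGR)); return im
E
python3 - <<'E'
from h import *
a=save("top","top1.png",s=1.56); b=save("scene","sc1.png",s=1.56)
for q in ["harmonica","slide","tin","box","organiser","gecko","tuner","knob_grip","bay0"]:
    for d in spotter.look_for(q,"top"):
        x,y,w,h=d["box"]; g=ground("top",x+w/2,y+h/2,20)
        print(q,round(d["conf"],2),np.round(d["box"]),np.round(g[:2]))
print(env.state()); print(camera_params("top"))
E
```

```text
harmonica 0.74 [135. 137.  13.  21.] [682. 353.]
slide 0.65 [145. 223.  12.  12.] [438. 321.]
tin 0.56 [148. 169.  16.  25.] [579. 309.]
box 0.7 [363. 222.  17.  19.] [ 430. -328.]
organiser 0.85 [186. 109. 131. 134.] [597.  25.]
gecko 0.55 [402. 178.  21.  44.] [ 524. -451.]
tuner 0.75 [100. 193.  17.  19.] [517. 445.]
knob_grip 0.73 [243. 164.  18.  21.] [601.  25.]
bay0 0.85 [202. 161.  99.  69.] [538.  26.]
{'time_s': 0.55, 'qpos': array([ 6.93841077e+01,  1.83124037e+01,  8.96414840e+01, -1.15049514e-03,
        7.20420434e+01, -1.14432746e+00]), 'qvel': array([-0.00038334, -0.02066383,  0.03566999,  0.06892743, -0.0234267 ,
        0.00904168]), 'effort': array([-5.24212519e-04, -4.12051857e+01, -2.32089722e+01,  7.26610352e-02,
        3.80506204e-02, -1.32660816e-08]), 'ee_pos': array([191.6627902 , 542.12430808, 213.95401022]), 'ee_rot': array([1.79995954e+02, 1.17551273e-03, 1.60528790e+02]), 'force': array([-0.61095063, -0.46034219,  0.32947689]), 'torque': array([-0.01235569,  0.00830448,  0.02484117]), 'gripper_width': 91.34094189400513}
{'K': array([[374.77370532,   0.        , 258.24795443],
       [  0.        , 374.77370532, 190.75041379],
       [  0.        ,   0.        ,   1.        ]]), 'rvec': array([ 2.19004397, -2.19244948,  0.09498257]), 'tvec': array([   7.51967225,  551.86705768, 1088.45578401])}
```

View pics/top1.png

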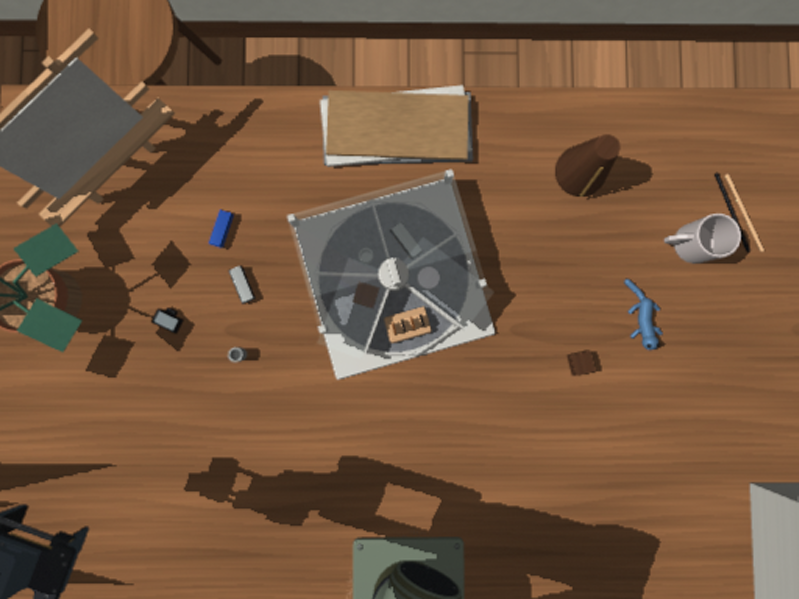

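View pics/sc1.png

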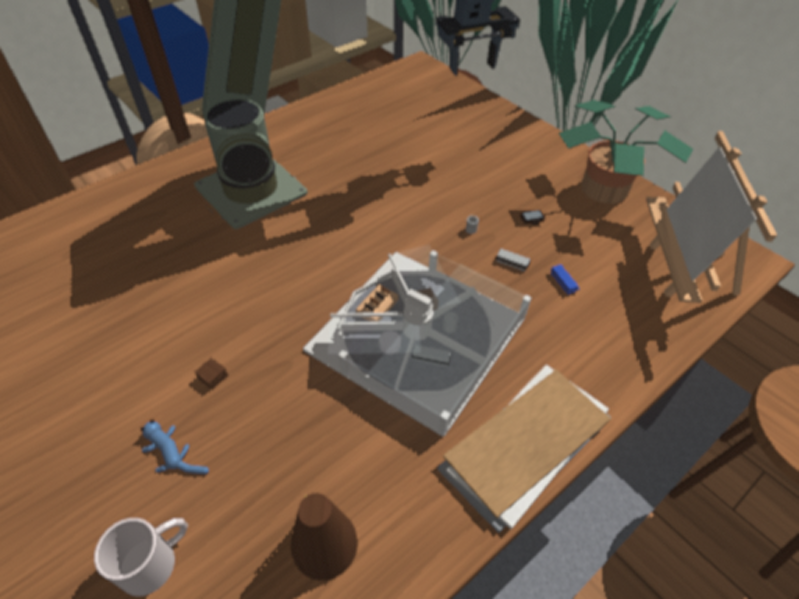

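The top picture shows three loose items: a silver harmonica at (155,182) in raw pixels, a slide at (154,227) and a wooden box at (373,232). No loose tin is visible. The thing at (142,147) is the blue look-alike. The detector's "harmonica" is that blue one, and its "tin" at (156,182) is the silver harmonica. I'll zoom in to confirm.

```bash
python3 - <<'E'
from h import *
im=grab_frame("top")
c1=cv2.resize(im[105:250,180:322],None,fx=4,fy=4,interpolation=cv2.INTER_CUBIC)
c2=cv2.resize(im[130:240,90:140+30],None,fx=2.6,fy=2.6,interpolation=cv2.INTER_CUBIC)
c3=cv2.resize(im[205:250,350:430],None,fx=2.6,fy=2.6,interpolation=cv2.INTER_CUBIC)
W=np.zeros((580,800,3),np.uint8); W[:c1.shape[0],:c1.shape[1]]=c1; W[:c2.shape[0],570:570+c2.shape[1]]=c2;W[300:300+c3.shape[0],570:570+c3.shape[1]]=c3
save("","crop1.png",img=W)
E
```

```text
(no output)
```

View pics/crop1.png

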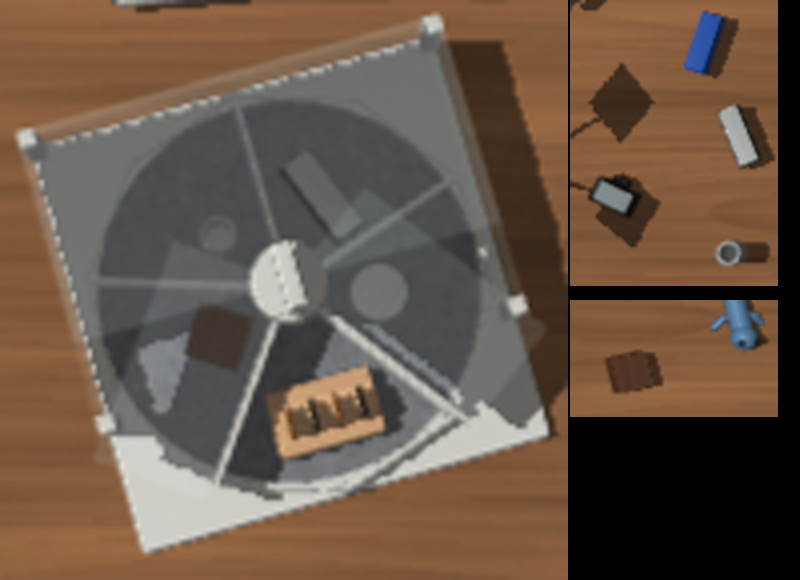

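The crop confirms the silver harmonica, the slide and the wooden box. Twins: bay 1 (right) holds the tin, bay 2 (top) the harmonica, bay 3 the slide, bay 4 (left) the box. Next come the metric poses.

```bash
python3 - <<'E'
from h import *
f=lambda u,v:(180+u/4,105+v/4)
BL=ground("top",*f(145,550),10)[:2];BR=ground("top",*f(548,436),10)[:2]
d=BR-BL; L=np.linalg.norm(d); print("front edge",BL,BR,L)
n=np.array([-d[1],d[0]])/L; c=(BL+BR)/2+n*158 ; print("centre",c,"x axis yaw",np.degrees(np.arctan2(n[1],n[0])))
for p in [(432,28),(28,142)]: print("back post z66",ground("top",*f(*p),66)[:2])
print("knob",ground("top",*f(285,280),105)[:2])
ax=np.degrees(np.arctan2(n[1],n[0]))
for nm,p,h in [("tin",(380,292),20),("harm",(320,195),20),("slide",(218,235),32),("box",(218,338),26),("block",(328,412),20)]:
    q=ground("top",*f(*p),18+h)[:2]-c; print(nm,np.round(q+c),"r",np.hypot(*q),"ang rel opening",(np.degrees(np.arctan2(q[1],q[0]))-ax-180)%360)
for e in [(285,165,315,155),(285,165,340,238)]: print(ground("top",*f(*e[:2]),38)[:2]-ground("top",*f(*e[2:]),38)[:2])
for q in ["harmonica","slide","box","harmonica_twin"]:
    for cc in ["top","scene"]:
      for t in spotter.trace(q,cc):
        m=t["region"].astype(np.uint8); (x,y),(w,h),a=cv2.minAreaRect(cv2.findNonZero(m)); 
        print(q,cc,round(t["conf"],2),(round(x),round(y)),np.round((w,h,a)),np.round(ground(cc,x,y,15)[:2]))
E
```

```text
front edge [399.60979035 130.92308465] [ 483.09038381 -168.06232386] 310.4211397259362
centre [593.52946052  23.92082991] x axis yaw 15.600420875680598
back post z66 [776.00680833 -78.53982071]
back post z66 [692.46895718 210.73584206]
knob [588.94375753  27.21374392]
tin [588. -42.] r 65.94937562238535 ang rel opening 69.45468628394912
harm [659.   2.] r 69.35061834089386 ang rel opening 145.85161138367172
slide [628.  76.] r 62.30591629675665 ang rel opening 220.85020816199497
box [554.  76.] r 65.44352206440266 ang rel opening 291.7843899673155
block [500.  -4.] r 97.11680722199611 ang rel opening 0.8806087377183189
[-7.4481245  22.01910441]
[53.94134533 40.19736213]
harmonica top 0.75 (155, 182) [23.  9. 66.] [579. 314.]
harmonica top 0.53 (141, 146) [10. 23. 18.] [686. 355.]
harmonica scene 0.73 (328, 167) [22.  9. 18.] [583. 311.]
harmonica scene 0.65 (361, 180) [20. 10. 53.] [691. 351.]
slide top 0.52 (152, 226) [ 9. 11. 90.] [447. 321.]
slide top 0.34 (155, 182) [22.  9. 68.] [578. 313.]
slide scene 0.44 (302, 144) [10.  7. 90.] [447. 322.]
box top 0.64 (372, 232) [14. 15. 77.] [ 429. -331.]
box scene 0.7 (135, 239) [16. 18. 45.] [ 431. -329.]
```

```bash
A='0 0 2.4 5.3 -6.9 0.5 1'; python3 -m jog '0 0 2.4 5.3 -6.9 0.5 1; 0 0 2.4 5.3 -6.9 0.5 1; 0 0 2.4 5.3 -6.9 0.5 1; 0 0 2.4 5.3 -6.9 0.5 1'
python3 -m jog '0 0 2.4 5.3 -6.9 0.5 1; 0 0 2.4 5.3 -6.9 0.5 1; 0 0 2.4 5.3 -6.9 0.5 1; 0 0 2.4 5.3 -6.9 0.5 1'
python3 -m jog '0 0 2.4 5.3 -6.9 0.5 1; 0 0 2.4 5.3 -6.9 0.5 1; 0 0 2.4 5.3 -6.9 0.5 1; 0 0 2.4 5.3 -6.9 0.5 1; 0 0 2.4 5.3 -6.9 0.5 1'
python3 - <<'E'
from h import *
print(camera_params("wrist")); K,R,t=cam("wrist"); print("campos",-R.T@t,"axis",R[2]); s=env.state(); print(s["ee_pos"],s["ee_rot"],s["qpos"])
im=save("wrist","w1.png",s=1.5)
for q in ["knob_grip","bay0"]:
    for d in spotter.trace(q,"wrist"):
        print(q,d["conf"],d["box"],cv2.minAreaRect(cv2.findNonZero(d["region"].astype(np.uint8))))
E
```

```text
time_s: 1.5
ee_pos: [325.4, 367.4, 226.9]
ee_rot: [180.0, 0.0, 172.4]
force: [-0.5, -0.1, -0.0]
gripper_width: 91.3
time_s: 2.0
ee_pos: [458.1, 194.9, 239.3]
ee_rot: [180.0, 0.1, -175.6]
force: [0.3, 1.3, 0.2]
gripper_width: 91.3
time_s: 2.62
ee_pos: [590.4, 22.5, 251.0]
ee_rot: [-180.0, -0.0, -163.7]
force: [-0.3, -0.1, -0.1]
gripper_width: 91.2
{'K': array([[297.31863964,   0.        , 257.7306214 ],
       [  0.        , 297.31863964, 192.55236854],
       [  0.        ,   0.        ,   1.        ]]), 'rvec': array([-1.78387447, -2.38173066, -0.30127865]), 'tvec': array([ 144.108288  , -592.85549199,  283.56933453])}
campos [523.75293183   3.351118   422.28904432] axis [ 0.23900535  0.06999496 -0.9684922 ]
[590.42266001  22.49982477 250.99558877] [-1.79989777e+02 -3.87537423e-03 -1.63669037e+02] [ 1.07331132e+00  1.86216490e+01  8.38216456e+01 -1.11444525e-02
  7.75577540e+01 -1.05255250e+02]
knob_grip 0.57 [237.1, 158.9, 47.0, 51.6] ((261.5000305175781, 181.5), (43.84061813354492, 43.84062194824219), 45.0)
bay0 0.93 [155.7, 59.8, 210.6, 147.2] ((251.6498260498047, 135.8700408935547), (144.44100952148438, 203.90072631835938), 73.02449798583984)
```

View pics/w1.png

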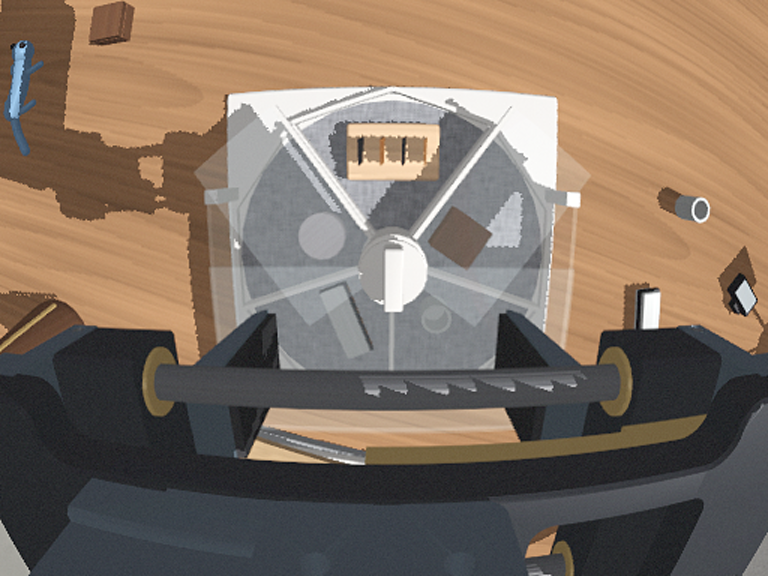

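```bash
python3 - <<'E'
from h import *
c=cam("wrist"); g=lambda u,v,z:ground("wrist",u/1.5,v/1.5,z,c)[:2]
BR=g(228,95,10);BL=g(556,98,10);d=BR-BL;L=np.linalg.norm(d);n=np.array([-d[1],d[0]])/L
print(BL,BR,L,"centre",(BL+BR)/2+n*158,"yaw",np.degrees(np.arctan2(n[1],n[0])))
print("skirt",g(393,271,92),"bar far top end",g(394,311,117),"near",g(393,250,117),g(393,250,91))
C=(BL+BR)/2+n*158; ax=np.degrees(np.arctan2(n[1],n[0]))
for nm,p,h in [("tin",(322,235),20),("box",(460,237),26),("slide",(436,317),32),("h1",(320,290),20),("h2",(360,356),20),("h3",(342,283),20),("loose slide",(700,210),-18+32),("harm top end",(650,292),2),("lbox",(110,17),8)]:
    q=g(*p,18+h); w=q-C; print(nm,np.round(q,1),"r",np.hypot(*w),((np.degrees(np.arctan2(w[1],w[0]))-ax-180)%360))
E
```

```text
[396.46312647 138.02121119] [ 483.97160321 -162.51406429] 313.0162700398149 centre [591.91738197  31.92488545] yaw 16.234260135852345
skirt [588.53507487  30.91579299] bar far top end [611.37967481  38.15948671] near [569.22636179  24.72024704] [573.23652116  26.3330304 ]
tin [586.1 -33.7] r 65.88097057846464 68.69121332988863
box [552.8  81.3] r 63.020478589049134 292.12876686760814
slide [625.8  82.4] r 60.800815225802324 219.91548359038117
h1 [634.6 -22.8] r 69.37818680353622 111.75262137660371
h2 [685.8  28.9] r 93.89512146619477 161.90730950245506
h3 [622.7  -5.4] r 48.36321329437535 113.3383274708539
loose slide [442.8 325.1] r 328.95069300958227 280.72227648632645
harm top end [544.7 304.5] r 276.5977106417283 263.5907454935791
lbox [ 423.5 -320.5] r 390.5539651107358 48.222750285468805
```

```bash
python3 -m jog '0 0 0 0 0.35 -2.4 0.6; 0 0 0 0 0.35 -4.8 0.6; 0 0 0 0 0.35 -6.2 0.6; 0 0 0 0 0.35 -6.2 0.6; 0 0 0 0 0.35 -6.2 0.6'
python3 -m jog '0 0 0 0 0 0 0; 0 0 0 0 0 0 0; 0 0 0 0 0 0 0; 0 0 0 0 0 0 0; 0 0 0 0 0 0 0' 20
```

```text
time_s: 3.4
ee_pos: [589.9, 34.3, 98.3]
ee_rot: [-180.0, 0.1, -163.4]
force: [-0.5, -0.4, 0.1]
gripper_width: 54.8
time_s: 4.03
ee_pos: [591.1, 28.1, 97.1]
ee_rot: [-179.4, 0.1, -163.3]
force: [4.1, -15.6, 0.0]
gripper_width: 13.8
```

```bash
python3 -m jog '0 0 0 0.04 -0.12 0 0; 0 0 0 0.04 -0.12 -0.35 0; 0 0 0 0.04 -0.12 -0.7 0; 0 0 0 0.04 -0.12 -0.7 0'
```

```text
time_s: 4.53
ee_pos: [592.2, 27.9, 82.2]
ee_rot: [-179.7, 0.2, -163.4]
force: [-0.6, -7.5, 13.7]
gripper_width: 13.8
```

```bash
python3 -m jog '0 0 0 0.02 -0.08 -0.12 0; 0 0 0 0.02 -0.08 -0.12 0'
python3 -m jog '0 0 -2 0 0 0 0; 0 0 -4 0 0 0 0; 0 0 -6 0 0 0 0; 0 0 -6 0 0 0 0'
```

```text
time_s: 4.78
ee_pos: [592.7, 27.8, 81.3]
ee_rot: [-179.9, 0.3, -163.5]
force: [-5.8, -1.9, 25.4]
gripper_width: 13.7
time_s: 5.28
ee_pos: [592.9, 27.4, 80.5]
ee_rot: [180.0, 0.4, 166.4]
force: [-2.6, -3.4, 21.0]
gripper_width: 15.6
```

```bash
python3 -m jog '0 0 -2 0 0 0 0; 0 0 -4 0 0 0 0; 0 0 -6 0 0 0 0; 0 0 -8 0 0 0 0; 0 0 -10 0 0 0 0'
python3 -m jog '0 0 -2 0 0 0 0; 0 0 -4 0 0 0 0; 0 0 -6 0 0 0 0; 0 0 -8 0 0 0 0; 0 0 -10 0 0 0 0'
python3 -m jog '0 0 -1.5 0 0 0 0; 0 0 -2.8 0 0 0 0; 0 0 -2.8 0 0 0 0; 0 0 -2.8 0 0 0 0'
```

```text
time_s: 5.9
ee_pos: [592.5, 26.7, 80.2]
ee_rot: [179.8, 0.3, 116.3]
force: [-4.1, -4.6, 20.0]
gripper_width: 13.9
time_s: 6.52
ee_pos: [591.6, 26.7, 80.1]
ee_rot: [179.8, 0.1, 66.3]
force: [-4.7, -4.1, 21.1]
gripper_width: 13.9
time_s: 7.02
ee_pos: [591.5, 27.0, 80.2]
ee_rot: [179.8, -0.0, 52.5]
force: [-5.0, -5.1, 20.9]
gripper_width: 14.0
```

```bash
python3 -m jog '0 0 0 0 0 0 0.4; 0 0 0 0 0 0 0.4; 0 0 0 0 0 0.8 0.4; 0 0 0 0 0 2 0.7; 0 0 0 0 0 4 1'
python3 -m jog '0 0 2 0 0 1 1; 0 0 4 0 0 2 1; 0 0 6 0 0 2.9 1; 0 0 8 0 0 2.9 1; 0 0 10 0 0 2.9 1'
python3 -m jog '0 0 2 0 0 0 1; 0 0 4 0 0 0 1; 0 0 6 0 0 0 1; 0 0 8 0 0 0 1; 0 0 10 0 0 0 1'
python3 -m jog '0 0 2 -0.4 0 0 1; 0 0 4 -0.8 0 0 1; 0 0 6 -1.2 0 0 1; 0 0 8.8 -1.2 0 0 1; 0 0 8.8 -1.2 0 0 1'
python3 - <<'E'
from h import *
s=env.state(); print(s["ee_pos"],s["ee_rot"]); K,R,t=cam("wrist"); print(-R.T@t)
im=save("wrist","w2.png",crop=(120,20,400,220),s=2.8)
np.savez("w2.npz",K=K,R=R,t=t)
E
```

```text
time_s: 7.65
ee_pos: [589.4, 28.3, 175.5]
ee_rot: [-179.8, 0.1, 52.5]
force: [1.1, 0.6, 0.6]
gripper_width: 53.7
time_s: 8.28
ee_pos: [590.6, 28.4, 248.9]
ee_rot: [180.0, -0.0, 102.9]
force: [-0.2, 0.1, 0.1]
gripper_width: 91.3
time_s: 8.9
ee_pos: [590.5, 28.4, 248.4]
ee_rot: [180.0, -0.0, 152.9]
force: [0.7, 1.1, 0.4]
gripper_width: 91.5
time_s: 9.52
ee_pos: [560.4, 28.4, 248.6]
ee_rot: [180.0, 0.0, -163.3]
force: [1.0, -0.1, -0.1]
gripper_width: 91.0
[560.41189752  28.37698309 248.60983293] [ 1.79985313e+02  1.61060520e-03 -1.63330133e+02]
[493.8739286    8.76616712 419.88410287]
```

View pics/w2.png

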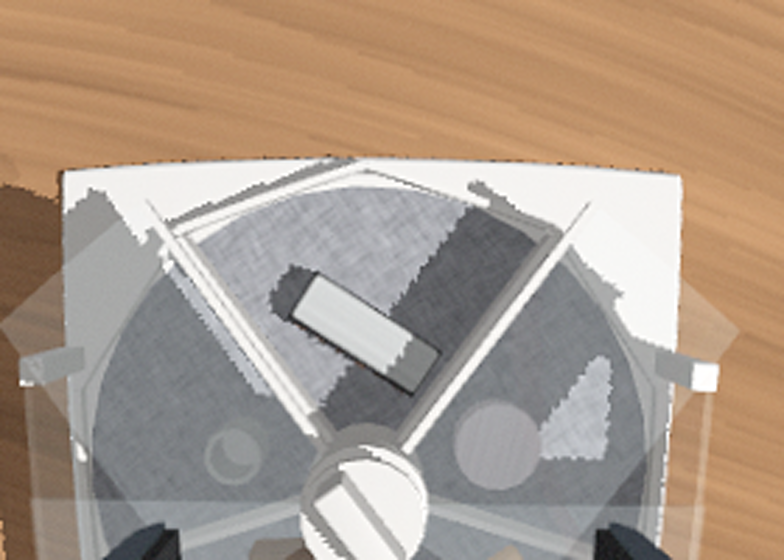

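The harmonica bay is at the opening, with the dividers symmetric about (370,·). The twin lies obliquely, with corners (320,272), (442,352), (414,394) and (292,316). Next I'll work out a placing in the bay frame.

```bash
python3 - <<'E'
from h import *
z=np.load("w2.npz"); c=(z["K"],z["R"],z["t"]); g=lambda u,v,h:ground("wrist",120+u/2.8,20+v/2.8,h,c)[:2]
BR=g(63,172,10);BL=g(682,177,10);d=BR-BL;L=np.linalg.norm(d);n=np.array([-d[1],d[0]])/L
C=(BL+BR)/2+n*158; print("centre",C,L,"yaw",np.degrees(np.arctan2(n[1],n[0])),"skirt",g(368,505,92))
C=np.array([591,28.]); a=np.radians(16.5); o=-np.array([np.cos(a),np.sin(a)]); tt=np.array([-o[1],o[0]])
B=lambda p:np.round([(p-C)@o,(p-C)@tt],1)
for nm,p in [("c1",(320,272)),("c2",(442,352)),("c3",(414,394)),("c4",(292,316))]: print(nm,B(g(*p,38)))
for nm,p in [("divL",(150,200)),("divL in",(310,430)),("divR",(590,205)),("divR in",(410,445))]: print(nm,B(g(*p,40)))
cs=np.array([B(g(*p,38)) for p in [(320,272),(442,352),(414,394),(292,316)]]); m=cs.mean(0); e=cs[1]-cs[0]; print("twin",m,"axis",np.degrees(np.arctan2(e[1],e[0])),np.hypot(*e))
def fit(r,t,ang,w=26,l=70):
    u=np.array([np.cos(ang),np.sin(ang)]);v=np.array([-u[1],u[0]])
    P=[np.array([r,t])+sx*u*l/2+sy*v*w/2 for sx in(-1,1) for sy in(-1,1)]
    rr=max(np.hypot(*p) for p in P); s=min(p[0]*np.sin(.6283)-abs(p[1])*np.cos(.6283)-2 for p in P)
    return 143-rr,s
an=np.radians(np.degrees(np.arctan2(e[1],e[0])))
best=[]
for da in range(-60,61,5):
  for r in range(70,125,2):
    for t in range(-40,41,2):
      A=an+np.radians(da); f=fit(r,t,A)
      b1=cv2.boxPoints(((float(m[0]),float(m[1])),(70.,26.),float(np.degrees(an)))); b2=cv2.boxPoints(((float(r),float(t)),(70.,26.),float(np.degrees(A))))
      if cv2.intersectConvexConvex(b1,b2)[0]>0: continue
      gap=min(min(abs(cv2.pointPolygonTest(b1.reshape(-1,1,2),(float(x),float(y)),True)) for x,y in b2),min(abs(cv2.pointPolygonTest(b2.reshape(-1,1,2),(float(x),float(y)),True)) for x,y in b1))
      best.append((min(f[0],f[1],gap),f,gap,da,np.degrees(A),r,t))
best.sort(key=lambda q:-q[0]); 
for b in best[:6]: print(np.round(np.hstack([b[0],*b[1],*b[2:]]),1))
E
```

```text
centre [593.87648608  29.24898415] 314.25064072630096 yaw 15.963612246658695 skirt [585.56507538  28.83529404]
c1 [99.4 20.5]
c2 [ 62.7 -35.3]
c3 [ 43.  -22.6]
c4 [79.3 33.5]
divL [135.4  99.5]
divL in [26.3 25.7]
divR [ 132.8 -102.9]
divR in [ 19.3 -20.9]
twin [71.1   -0.975] axis -123.33316321675818 66.78719937233481
[   8.8    8.8    9.    10.8    0.  -123.3  104.   -18. ]
[   8.8    8.8    9.3    9.8    5.  -118.3  106.   -18. ]
[   8.8    8.8   10.6    9.7    0.  -123.3  104.   -16. ]
[   8.7    8.9    9.9    8.7   10.  -113.3  108.   -18. ]
[   8.7    8.7   10.9    8.8    5.  -118.3  106.   -16. ]
[   8.6    8.7   12.2    8.6    0.  -123.3  104.   -14. ]
```

```bash
cat > fit.py <<'E'
import numpy as np, cv2
def rect(c,l,w,a): return cv2.boxPoints(((float(c[0]),float(c[1])),(float(l),float(w)),float(a)))
def gap(b1,b2):
    if cv2.intersectConvexConvex(b1,b2)[0]>0: return -1
    t=lambda A,B:min(abs(cv2.pointPolygonTest(B.reshape(-1,1,2),(float(x),float(y)),True)) for x,y in A)
    return min(t(b1,b2),t(b2,b1))
side=lambda P:min(p[0]*np.sin(.6283)-abs(p[1])*np.cos(.6283)-2 for p in P)
E
python3 - <<'E'
from fit import *
tw=rect((71,-1),70,26,-123.3); best=[]
for ang in range(-130,-69,4):
  a=np.radians(ang);u=np.array([np.cos(a),np.sin(a)]);v=np.array([-u[1],u[0]]); v=v*np.sign(v[0])
  for r in range(96,126,2):
    for t in range(-34,20,3):
      c=np.array([r,t]); b=rect(c,70,26,ang); l=143-max(np.hypot(*p) for p in b); s=side(b)
      if min(l,s)<2: continue
      g=gap(b,tw)
      if g<2: continue
      for o in (-15,-10,-5,0,5,10,15):
        fi=rect(c+u*o-v*(13+3+6.75),32,13.5,ang); fo=rect(c+u*o+v*(13+3+6.75),32,13.5,ang)
        best.append((min(l-1,s,g,gap(fi,tw),side(fi),side(fo)),l,s,g,gap(fi,tw),side(fi),side(fo),ang,r,t,o))
best.sort(key=lambda q:-q[0])
for b in best[:8]: print(np.round(b,1))
E
```

```text
[   6.6    8.7    9.9    9.6    6.6    6.9   25.4 -102.   114.   -22.
   15. ]
[   6.5    8.5    7.5   11.3    6.5    9.    27.5 -102.   114.   -25.
   10. ]
[  6.2   7.2  13.8   7.8   7.4   9.6  30.9 -98.  116.  -19.   15. ]
[  6.    7.7  10.2   7.8   7.4   6.   27.3 -98.  114.  -22.   15. ]
[   5.8    6.8    7.4   13.3    6.2   10.3   25.8 -106.   114.   -25.
   10. ]
[  5.7   8.2  16.2   6.9   5.7  12.   33.4 -98.  116.  -16.   15. ]
[  5.7   9.   12.6   6.1   5.7   8.4  29.8 -98.  114.  -19.   15. ]
[   5.7    6.7    8.7   13.     6.3   14.8   33.3 -102.   116.   -25.
    5. ]
```

```bash
python3 -m jog '0 0 0 0.6 2.3 -0.3 1; 0 0 0 1.2 4.6 -0.6 1; 0 0 0 1.2 6 -1 1'
python3 -m jog '0 0 0 0.6 2.3 -0.3 1; 0 0 0 1.2 4.6 -0.6 1; 0 0 0 1.2 6 -1 1; 0 0 0 1.2 6 -1 1'
python3 - <<'E'
from h import *
s=env.state(); print(s["ee_pos"],s["ee_rot"]); c=cam("wrist")
im=save("wrist","w3.png",s=1)
for d in spotter.trace("harmonica","wrist"):
    m=d["region"].astype(np.uint8); (cx,cy),wh,a=cv2.minAreaRect(cv2.findNonZero(m)); print(d["conf"],cx,cy,wh)
    P=[ground("wrist",x,y,15,c)[:2] for x,y in cv2.boxPoints(((cx,cy),wh,a))]; ys,xs=np.nonzero(m)
    G=np.array([ground("wrist",x,y,16,c)[:2] for x,y in zip(xs[::9],ys[::9])]).astype(np.float32); print(cv2.minAreaRect(G), im[m>0].mean(0))
E
```

```text
time_s: 9.95
ee_pos: [591.4, 180.8, 223.0]
ee_rot: [180.0, 0.0, -163.5]
force: [-0.6, -0.9, 0.2]
gripper_width: 91.5
time_s: 10.45
ee_pos: [619.7, 330.8, 196.5]
ee_rot: [180.0, -0.2, -163.3]
force: [0.3, -0.7, 0.4]
gripper_width: 91.2
[619.70343502 330.8066269  196.49654753] [ 1.79991194e+02 -1.59160553e-01 -1.63322101e+02]
0.74 256.64306640625 139.35874938964844 (58.08073425292969, 22.333532333374023)
((577.8761596679688, 317.49981689453125), (69.03314208984375, 26.047340393066406), 23.65985107421875) [203.78514377 204.95846645 204.58146965]
0.58 265.1894836425781 229.00384521484375 (22.172203063964844, 52.014617919921875)
((680.4659423828125, 360.0797424316406), (25.361915588378906, 62.19541931152344), 75.1904067993164) [ 76.26305221 120.06827309 200.12650602]
```

View pics/w3.png

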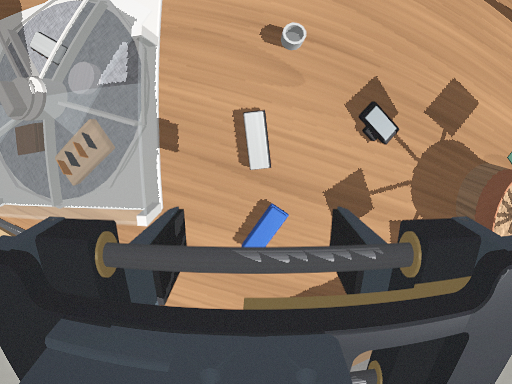

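The silver harmonica is at (257,139) and the blue look-alike at (265,229). I'm taking the silver one.

```bash
python3 -m jog '0 0 1.4 -1 -0.33 -1.5 0.65; 0 0 1.4 -1.96 -0.66 -3 0.65; 0 0 1.4 -1.96 -0.66 -5 0.65; 0 0 1.4 -1.96 -0.66 -7 0.65; 0 0 1.4 -1.96 -0.66 -7.42 0.65'
python3 -m jog '0 0 0 0 0 0 0.65; 0 0 0 0 0 0 0; 0 0 0 0 0 0 0; 0 0 0 0 0 0 0; 0 0 0 0 0 0 0' 20
python3 -m jog '0 0 0 0 0 0 0; 0 0 0 0 0 2 0; 0 0 0 0 0 4 0; 0 0 0 0 0 4.5 0'
```

```text
time_s: 11.18
ee_pos: [569.9, 309.4, 10.7]
ee_rot: [-180.0, -0.3, -156.6]
force: [0.1, -0.2, 0.0]
gripper_width: 59.6
time_s: 11.8
ee_pos: [571.9, 312.2, 13.7]
ee_rot: [180.0, 0.1, -156.5]
force: [-0.2, 0.5, 1.6]
gripper_width: 25.7
time_s: 12.3
ee_pos: [573.3, 312.7, 129.1]
ee_rot: [180.0, 0.4, -156.5]
force: [-0.1, -0.1, -1.0]
gripper_width: 25.8
```

```bash
python3 -m jog '0 0 -1.9 -0.33 -0.95 0 0; 0 0 -3.8 -0.66 -1.9 0 0; 0 0 -5.7 -1 -2.9 0 0; 0 0 -7.3 -1.33 -3.83 0 0'
python3 -m jog '0 0 -1.9 -0.33 -0.95 0 0; 0 0 -3.8 -0.66 -1.9 0 0; 0 0 -5.7 -1 -2.9 0 0; 0 0 -7.3 -1.33 -3.83 0 0'
python3 -m jog '0 0 -1.9 -0.33 -0.95 0 0; 0 0 -3.8 -0.66 -1.9 0 0; 0 0 -5.7 -1 -2.9 0 0; 0 0 -7.25 -1.33 -3.83 0 0; 0 0 -7.25 -1.33 -3.83 0 0'
python3 - <<'E'
from h import *
import time
s=env.state(); print(s["ee_pos"],s["ee_rot"],s["qvel"].max()); save("wrist","w4.png",s=1.5); s=env.state(); print(s["ee_pos"],s["ee_rot"])
E
```

```text
time_s: 12.8
ee_pos: [537.1, 214.9, 123.9]
ee_rot: [-179.9, -0.1, 166.8]
force: [0.6, -0.5, 0.6]
gripper_width: 25.6
time_s: 13.3
ee_pos: [503.8, 119.3, 124.1]
ee_rot: [-179.9, -0.1, 130.3]
force: [0.5, -0.1, 0.0]
gripper_width: 25.5
time_s: 13.92
ee_pos: [470.5, 23.6, 124.4]
ee_rot: [-179.8, 0.0, 94.2]
force: [-0.6, 0.0, 0.1]
gripper_width: 25.9
[470.48425595  23.62647234 124.43041593] [-1.79844713e+02  2.01206037e-04  9.42078345e+01] 1.7208729684358424
[471.2159256   24.40254514 124.67224272] [-1.79908842e+02 -2.30230585e-02  9.42923255e+01]
```

View pics/w4.png

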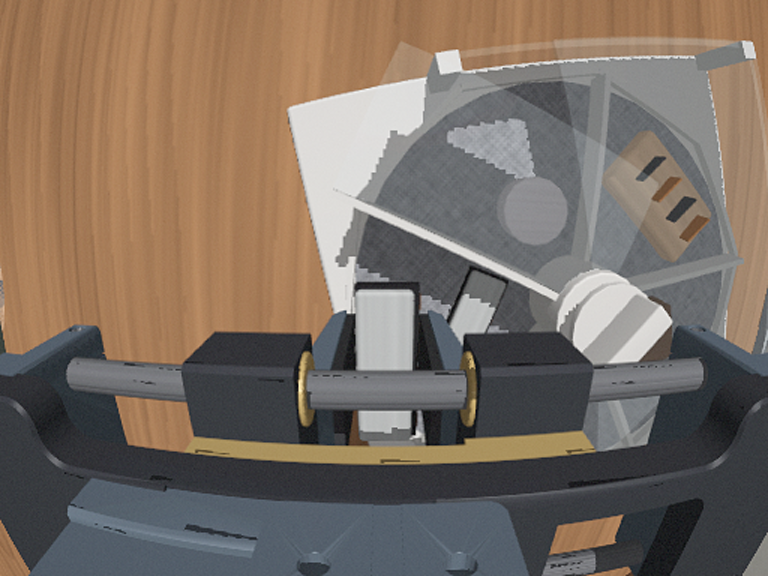

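```bash
python3 -m jog '0 0 0 0.09 0.05 -1 0; 0 0 0 0.09 0.05 -2 0; 0 0 0 0.09 0.05 -3 0; 0 0 0 0.09 0.05 -3.5 0; 0 0 0 0.09 0.05 -3.6 0'
python3 -m jog '0 0 0 0 0 -0.1 0; 0 0 0 0 0 -0.14 0; 0 0 0 0 0 -0.14 0'
```

```text
time_s: 14.6
ee_pos: [473.9, 26.4, 34.8]
ee_rot: [-179.9, -0.0, 94.3]
force: [-1.0, -0.0, -0.3]
gripper_width: 25.7
time_s: 14.98
ee_pos: [474.5, 25.9, 32.4]
ee_rot: [179.9, 0.0, 94.3]
force: [0.4, -1.3, -0.6]
gripper_width: 25.7
```

```bash
python3 -m jog '0 0 0 0 0 -0.04 0; 0 0 0 0 0 -0.06 0; 0 0 0 0 0 -0.06 0.36; 0 0 0 0 0 -0.06 0.36; 0 0 0 0 0 -0.06 0.36'
python3 -m jog '0 0 0 0 0 0 0.36; 0 0 0 0 0 1 0.36; 0 0 0 0 0 3 0.36; 0 0 0 0 0 5 0.6; 0 0 0 0 0 7 1'
python3 -m jog '0 0 2 0.9 0 0 1; 0 0 4 1.8 0 0.5 1; 0 0 6 2.8 0 0.9 1; 0 0 8 3.4 0 1.5 1; 0 0 9 3.4 0 1.5 1'
python3 - <<'E'
from h import *
s=env.state(); print(s["ee_pos"],s["ee_rot"])
save("wrist","w5.png",s=1.5)
E
```

```text
time_s: 15.6
ee_pos: [474.1, 25.9, 30.4]
ee_rot: [-180.0, 0.0, 94.3]
force: [-0.3, 0.2, 0.1]
gripper_width: 32.6
time_s: 16.23
ee_pos: [473.9, 25.8, 207.0]
ee_rot: [180.0, 0.0, 94.3]
force: [0.5, 0.4, 0.4]
gripper_width: 49.9
time_s: 16.85
ee_pos: [560.7, 25.9, 243.6]
ee_rot: [179.9, 0.1, 139.5]
force: [-1.3, -0.3, -1.0]
gripper_width: 91.0
[560.72109922  25.92143703 243.62455942] [1.79913640e+02 8.70752561e-02 1.39472708e+02]
```

View pics/w5.png

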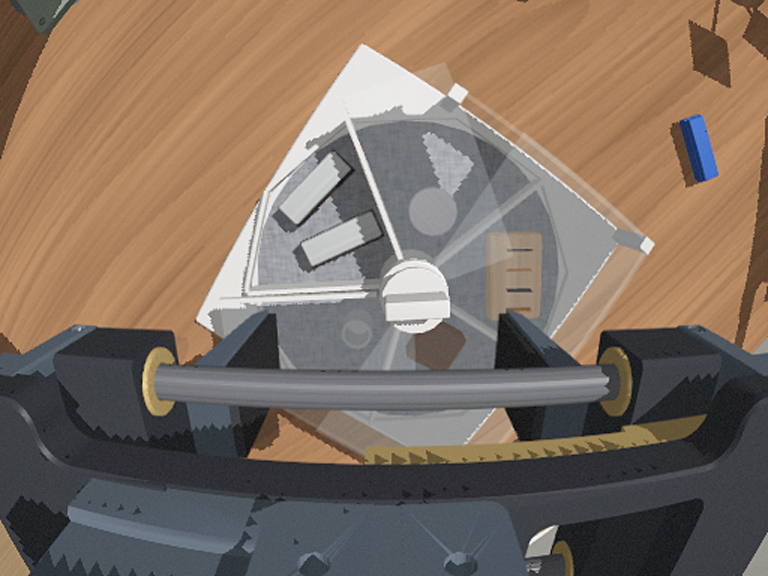

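The harmonica lies flat at about (313,190), beside its twin at (340,240). Next, the turn to the slide bay.

```bash
python3 -m jog '0 0 2 0.6 0 0 0.6; 0 0 4 1.23 0 0 0.6; 0 0 6 1.23 0.06 0 0.6; 0 0 8 1.23 0.06 0 0.6; 0 0 10 1.23 0.06 0 0.6'
python3 -m jog '0 0 2 0 0 0 0.6; 0 0 4 0 0 -1 0.6; 0 0 6 0 0 -2 0.6; 0 0 8.4 0 0 -3 0.6; 0 0 8.4 0 0 -4 0.6'
python3 -m jog '0 0 0 0 0 -1 0.6; 0 0 0 0 0 -1.8 0.6; 0 0 0 0 0 -1.8 0.3; 0 0 0 0 0 -1.8 0.3'
```

```text
time_s: 17.52
ee_pos: [589.5, 27.4, 242.5]
ee_rot: [180.0, -0.1, -170.5]
force: [-0.6, -0.1, 0.3]
gripper_width: 54.6
time_s: 18.15
ee_pos: [589.5, 27.4, 141.9]
ee_rot: [180.0, -0.0, -128.7]
force: [-0.7, -0.3, -0.0]
gripper_width: 55.0
time_s: 18.65
ee_pos: [590.4, 27.4, 98.7]
ee_rot: [-180.0, 0.0, -128.7]
force: [0.6, -0.0, -0.5]
gripper_width: 37.6
```

Close, check, then press and turn −72°.

```bash
python3 -m jog '0 0 0 0 0 0 0; 0 0 0 0 0 0 0; 0 0 0 0 0 0 0; 0 0 0 0 0 0 0' 20
python3 -m jog '0 0 0 0 0 -0.35 0; 0 0 0 0 0 -0.7 0; 0 0 0 0 0 -0.8 0; 0 0 0 0 0 -0.8 0'
```

```text
time_s: 19.15
ee_pos: [591.0, 26.8, 98.8]
ee_rot: [-179.8, 0.1, -128.7]
force: [1.5, -3.6, 2.1]
gripper_width: 14.2
time_s: 19.65
ee_pos: [591.8, 27.4, 82.9]
ee_rot: [-179.7, 0.2, -128.7]
force: [-3.1, -2.9, 25.9]
gripper_width: 13.8
```

```bash
python3 -m jog '0 0 -2 0 0 0 0; 0 0 -4 0 0 0 0; 0 0 -6 0 0 0 0; 0 0 -8 0 0 0 0; 0 0 -10 0 0 0 0'
python3 -m jog '0 0 -2 0 0 0 0; 0 0 -4.3 0 0 0 0; 0 0 -4.3 0 0 0 0; 0 0 -4.3 0 0 0 0; 0 0 -4.3 0 0 0 0'
```

```text
time_s: 20.27
ee_pos: [591.9, 27.5, 82.3]
ee_rot: [180.0, 0.4, -179.0]
force: [-1.9, -1.2, 22.1]
gripper_width: 13.9
time_s: 20.9
ee_pos: [591.9, 27.5, 82.0]
ee_rot: [179.8, 0.3, 159.7]
force: [-2.4, -1.7, 20.9]
gripper_width: 13.8
```

```bash
python3 -m jog '0 0 0 0 0 0 0.4; 0 0 0 0 0 0 0.4; 0 0 0 0 0 0.8 0.4; 0 0 0 0 0 2 0.7; 0 0 0 0 0 4.4 1'
python3 -m jog '0 0 2 -0.7 2.2 0.1 1; 0 0 4 -1.4 4.3 0.2 1; 0 0 6 -2.2 6.1 0.3 1; 0 0 7.2 -2.2 6.1 0.3 1'
python3 -m jog '0 0 0 -0.7 2.2 0.1 1; 0 0 0 -1.4 4.3 0.2 1; 0 0 0 -2.2 6.1 0.3 1; 0 0 0 -2.2 6.1 0.3 1'
python3 - <<'E'
from h import *
s=env.state(); print(s["ee_pos"],s["ee_rot"]); c=cam("wrist"); im=save("wrist","w6.png",s=1)
for d in spotter.trace("slide","wrist"):
    m=d["region"].astype(np.uint8); ys,xs=np.nonzero(m); print(round(d["conf"],2),d["box"])
    G=np.array([ground("wrist",x,y,20,c)[:2] for x,y in zip(xs,ys)]); print(G.mean(0),G.max(0)-G.min(0), "u/v",xs.mean(),ys.mean())
E
```

```text
time_s: 21.52
ee_pos: [587.3, 28.1, 186.0]
ee_rot: [-179.9, -0.5, 159.8]
force: [1.0, 0.2, -0.5]
gripper_width: 53.7
time_s: 22.02
ee_pos: [532.4, 183.2, 195.0]
ee_rot: [179.9, -0.1, -163.8]
force: [-0.4, -0.5, 0.3]
gripper_width: 91.0
time_s: 22.52
ee_pos: [477.5, 335.2, 202.3]
ee_rot: [179.9, -0.1, -164.0]
force: [-0.3, -0.0, 0.0]
gripper_width: 91.4
[477.50428344 335.20176048 202.27400602] [ 1.79928596e+02 -1.41340211e-01 -1.63959510e+02]
0.59 [244.1, 133.0, 22.3, 26.7]
[446.08391187 321.78267207] [28.54910495 26.51691157] u/v 253.67139479905438 147.79432624113474
```

```bash
python3 -m jog '0 0 0 -0.6 -0.27 -1.5 0.65; 0 0 0 -1.26 -0.54 -3 0.65; 0 0 0 -1.26 -0.54 -5 0.65; 0 0 0 -1.26 -0.54 -7 0.65; 0 0 0 -1.26 -0.54 -7.6 0.65'
python3 -m jog '0 0 0 0 0 0 0.65; 0 0 0 0 0 0 0; 0 0 0 0 0 0 0; 0 0 0 0 0 0 0; 0 0 0 0 0 0 0' 20
python3 -m jog '0 0 0 0 0 2 0; 0 0 0 0 0 4 0; 0 0 0 0 0 4.5 0; 0 0 0 0 0 4.5 0'
```

```text
time_s: 23.25
ee_pos: [446.8, 316.3, 10.3]
ee_rot: [-179.9, -0.4, -164.3]
force: [0.4, -0.0, 0.7]
gripper_width: 59.0
time_s: 23.88
ee_pos: [448.8, 319.5, 13.8]
ee_rot: [179.9, 0.1, -164.2]
force: [-1.8, 0.2, 3.9]
gripper_width: 26.0
time_s: 24.38
ee_pos: [448.4, 318.9, 125.7]
ee_rot: [180.0, 0.0, -164.2]
force: [-0.1, -0.6, -1.8]
gripper_width: 26.3
```

```bash
python3 -m jog '0 0 0 0.25 -2.3 0 0; 0 0 0 0.5 -4.6 0 0; 0 0 0 0.7 -6.5 0 0; 0 0 0 0.7 -6.5 0 0'
python3 -m jog '0 0 0 0.25 -2.3 0 0; 0 0 0 0.5 -4.6 0 0; 0 0 0 0.68 -6.43 0 0; 0 0 0 0.68 -6.43 0 0; 0 0 0 0.68 -6.43 0 0'
python3 - <<'E'
from h import *
s=env.state(); print(s["ee_pos"],s["ee_rot"]); save("wrist","w7.png",s=1.5)
E
```

```text
time_s: 24.88
ee_pos: [464.4, 153.4, 123.4]
ee_rot: [-180.0, -0.3, -164.5]
force: [0.7, 1.1, -0.8]
gripper_width: 26.1
time_s: 25.5
ee_pos: [482.3, -3.4, 124.4]
ee_rot: [179.9, -0.1, -164.2]
force: [-0.2, 0.6, -0.7]
gripper_width: 26.4
[482.3037296   -3.39083849 124.37417176] [ 1.79914647e+02 -1.20786756e-01 -1.64214543e+02]
```

View pics/w7.png

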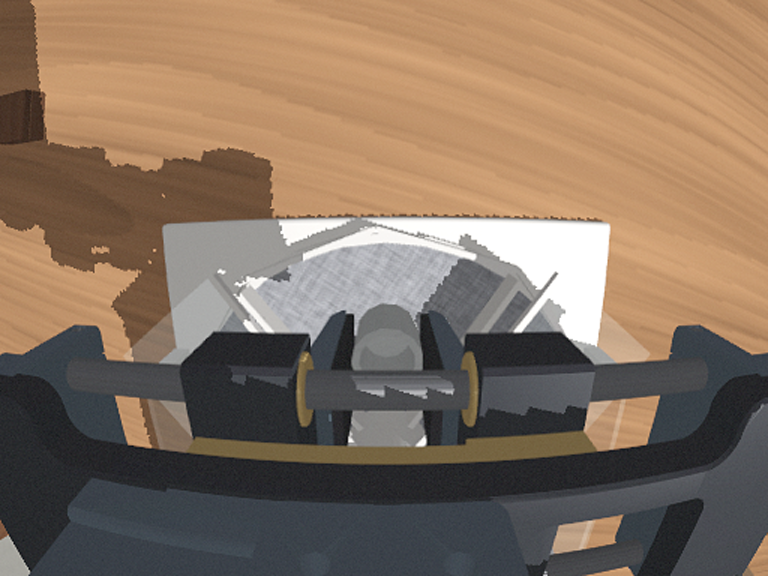

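The slide is held centred over the bay, with the dividers symmetric. Now I lower it.

```bash
python3 -m jog '0 0 0 0 0 -1 0; 0 0 0 0 0 -2 0; 0 0 0 0 0 -3 0; 0 0 0 0 0 -3.6 0; 0 0 0 0 0 -3.7 0'
python3 -m jog '0 0 0 0 0 -0.05 0; 0 0 0 0 0 -0.1 0; 0 0 0 0 0 -0.1 0; 0 0 0 0 0 -0.1 0'
```

```text
time_s: 26.18
ee_pos: [481.9, -2.9, 31.9]
ee_rot: [179.9, -0.2, -164.1]
force: [-0.2, 1.0, 0.4]
gripper_width: 26.1
time_s: 26.68
ee_pos: [483.5, -4.2, 31.8]
ee_rot: [-180.0, 0.1, -164.2]
force: [-1.4, 0.9, 5.2]
gripper_width: 25.7
```

```bash
python3 -m jog '0 0 0 0 0 0.04 0.42; 0 0 0 0 0 0.04 0.42; 0 0 0 0 0 0.5 0.42; 0 0 0 0 0 2.5 0.42; 0 0 0 0 0 5 0.6'
python3 -m jog '0 0 -2 0.8 0.3 1.7 1; 0 0 -4 1.6 0.6 3.5 1; 0 0 -6 2.4 0.9 3.5 1; 0 0 -7.24 3.1 1.25 3.5 1; 0 0 -7.24 3.1 1.25 3.5 1'
python3 - <<'E'
from h import *
s=env.state(); print(s["ee_pos"],s["ee_rot"]); save("wrist","w8.png",s=1.5)
E
```

```text
time_s: 27.3
ee_pos: [482.1, -4.4, 156.6]
ee_rot: [180.0, -0.1, -164.2]
force: [1.0, -0.3, -0.5]
gripper_width: 45.6
time_s: 27.92
ee_pos: [560.9, 27.2, 243.2]
ee_rot: [180.0, 0.0, 159.7]
force: [-0.5, 0.1, -0.5]
gripper_width: 90.7
[560.89680119  27.21657448 243.2236011 ] [1.79991493e+02 1.53989561e-02 1.59699191e+02]
```

View pics/w8.png

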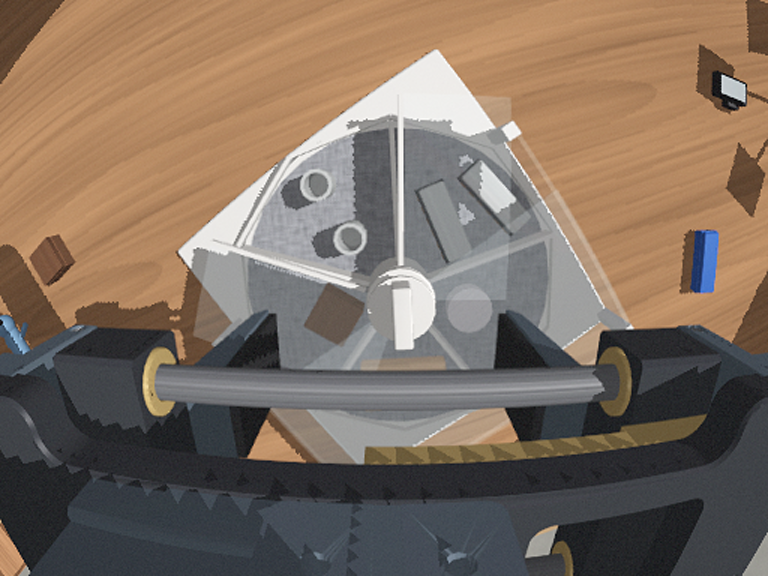

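The slide stands upright at (316,185), beside its twin at (350,238). Next, the turn to the box bay.

```bash
python3 -m jog '0 0 0 0.6 0 -1 0.6; 0 0 0 1.2 0 -2 0.6; 0 0 0 1.2 0 -3.5 0.6; 0 0 0 1.2 0 -5 0.5; 0 0 0 1.2 0 -5.79 0.4'
python3 -m jog '0 0 0 0 0 0 0.3; 0 0 0 0 0 0 0; 0 0 0 0 0 0 0; 0 0 0 0 0 0 0; 0 0 0 0 0 0 0' 20
python3 -m jog '0 0 0 0 0 -0.35 0; 0 0 0 0 0 -0.7 0; 0 0 0 0 0 -0.8 0; 0 0 0 0 0 -0.8 0'
```

```text
time_s: 28.6
ee_pos: [588.2, 26.3, 96.4]
ee_rot: [-179.9, -0.2, 159.7]
force: [-0.7, -0.0, 0.0]
gripper_width: 44.2
time_s: 29.22
ee_pos: [591.6, 27.4, 99.5]
ee_rot: [179.9, 0.2, 159.6]
force: [1.6, 3.4, 3.7]
gripper_width: 13.8
time_s: 29.72
ee_pos: [592.8, 27.1, 83.3]
ee_rot: [179.8, 0.4, 159.6]
force: [-3.3, 2.8, 24.7]
gripper_width: 13.8
```

```bash
python3 -m jog '0 0 -2 0 0 0 0; 0 0 -4 0 0 0 0; 0 0 -6 0 0 0 0; 0 0 -8 0 0 0 0; 0 0 -10 0 0 0 0'
python3 -m jog '0 0 -2 0 0 0 0; 0 0 -4.4 0 0 0 0; 0 0 -4.4 0 0 0 0; 0 0 -4.4 0 0 0 0; 0 0 -4.4 0 0 0 0'
```

```text
time_s: 30.35
ee_pos: [592.4, 26.5, 82.7]
ee_rot: [179.7, 0.2, 109.4]
force: [-3.7, 0.5, 22.4]
gripper_width: 13.7
time_s: 30.98
ee_pos: [592.0, 26.5, 82.5]
ee_rot: [179.7, 0.0, 87.6]
force: [-3.3, 1.1, 21.5]
gripper_width: 13.8
```

```bash
python3 -m jog '0 0 0 0 0 0 0.4; 0 0 0 0 0 0 0.4; 0 0 0 0 0 0.8 0.4; 0 0 0 0 0 2 0.7; 0 0 0 0 0 4.4 1'
python3 -m jog '0 0 -1.8 -1 -1.8 0.3 1; 0 0 -3.6 -2 -3.7 0.3 1; 0 0 -5.4 -3 -5.5 0.3 1; 0 0 -7.1 -3.9 -7.35 0.3 1; 0 0 -7.1 -3.9 -7.35 0.3 1'
python3 -m jog '0 0 -1.8 -1 -1.8 0 1; 0 0 -3.6 -2 -3.7 0 1; 0 0 -5.4 -3 -5.5 0 1; 0 0 -7.1 -3.9 -7.35 0 1; 0 0 -7.1 -3.9 -7.35 0 1'
python3 - <<'E'
from h import *
s=env.state(); print(s["ee_pos"],s["ee_rot"],s["qpos"]); c=cam("wrist"); im=save("wrist","w9.png",s=1)
for d in spotter.trace("box","wrist"):
    m=d["region"].astype(np.uint8); ys,xs=np.nonzero(m); print(round(d["conf"],2),d["box"])
    G=np.array([ground("wrist",x,y,24,c)[:2] for x,y in zip(xs,ys)]).astype(np.float32); print(G.mean(0),cv2.minAreaRect(G))
E
```

```text
time_s: 31.6
ee_pos: [588.1, 26.1, 186.5]
ee_rot: [-179.6, 0.1, 87.6]
force: [1.1, 0.3, -0.4]
gripper_width: 53.8
time_s: 32.22
ee_pos: [490.7, -159.6, 195.4]
ee_rot: [-179.9, 0.1, 51.8]
force: [0.8, 0.1, 0.5]
gripper_width: 91.7
time_s: 32.85
ee_pos: [394.3, -342.5, 195.3]
ee_rot: [-180.0, 0.1, 16.4]
force: [-0.2, -0.2, -0.4]
gripper_width: 90.9
[ 394.33662681 -342.4707242   195.27482111] [-1.79991869e+02  7.04477200e-02  1.64302779e+01] [-4.21991520e+01  1.43552914e+01  9.81179964e+01 -6.04932239e-02
  6.75703389e+01  3.13936775e+01]
0.72 [236.8, 129.4, 37.8, 37.1]
[ 428.3953 -328.3568] ((428.0882568359375, -328.2987976074219), (41.93207550048828, 40.68182373046875), 12.130722045898438)
```

View pics/w9.png

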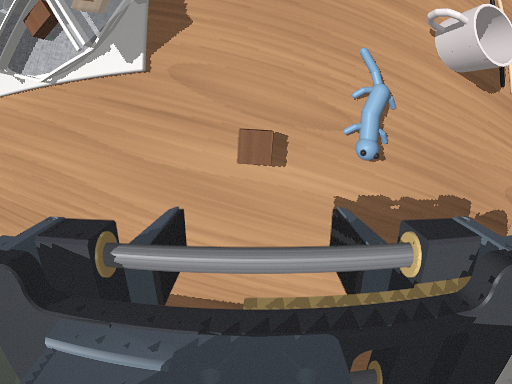

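The box is at (256,147), clear of the gecko, which reaches nearest at (350,130).

```bash
python3 -m jog '0 0 -0.86 0.6 0.27 -1.5 0.75; 0 0 -0.86 1.3 0.57 -3 0.75; 0 0 -0.86 1.3 0.57 -5 0.75; 0 0 -0.86 1.3 0.57 -7 0.75; 0 0 -0.86 1.3 0.57 -7.3 0.75'
python3 -m jog '0 0 0 0 0 0 0.75; 0 0 0 0 0 0 0; 0 0 0 0 0 0 0; 0 0 0 0 0 0 0; 0 0 0 0 0 0 0' 20
python3 -m jog '0 0 0 0 0 2 0; 0 0 0 0 0 4 0; 0 0 0 0 0 4.5 0; 0 0 0 0 0 4.5 0'
```

```text
time_s: 33.58
ee_pos: [426.6, -323.0, 10.4]
ee_rot: [-179.6, 0.3, 12.5]
force: [-0.1, -0.1, -0.6]
gripper_width: 68.2
time_s: 34.2
ee_pos: [428.4, -327.0, 14.2]
ee_rot: [179.9, -0.1, 12.3]
force: [-0.0, -0.2, 5.9]
gripper_width: 39.6
time_s: 34.7
ee_pos: [427.8, -326.3, 125.9]
ee_rot: [180.0, -0.0, 12.3]
force: [0.5, 0.6, -1.1]
gripper_width: 40.2
```

```bash
python3 -m jog '0 0 0.4 0.35 2.2 0 0; 0 0 0.8 0.7 4.4 0 0; 0 0 0.8 1 6.4 0 0; 0 0 0.8 1 6.4 0 0'
python3 -m jog '0 0 0 0.35 2.2 0 0; 0 0 0 0.7 4.4 0 0; 0 0 0 1.02 6.41 0 0; 0 0 0 1.02 6.41 0 0; 0 0 0 1.02 6.41 0 0'
python3 - <<'E'
from h import *
s=env.state(); print(s["ee_pos"],s["ee_rot"]); c=cam("wrist"); np.savez("w10.npz",K=c[0],R=c[1],t=c[2]); save("wrist","w10.png",s=1.5)
E
```

```text
time_s: 35.2
ee_pos: [451.5, -163.1, 123.6]
ee_rot: [-179.8, 0.2, 16.5]
force: [-0.0, -0.7, -0.5]
gripper_width: 39.6
time_s: 35.83
ee_pos: [477.8, -7.1, 124.6]
ee_rot: [180.0, 0.1, 16.3]
force: [0.3, -0.9, 0.0]
gripper_width: 39.8
[477.79688529  -7.06962777 124.61885785] [1.79995296e+02 1.43861387e-01 1.62792787e+01]
```

View pics/w10.png

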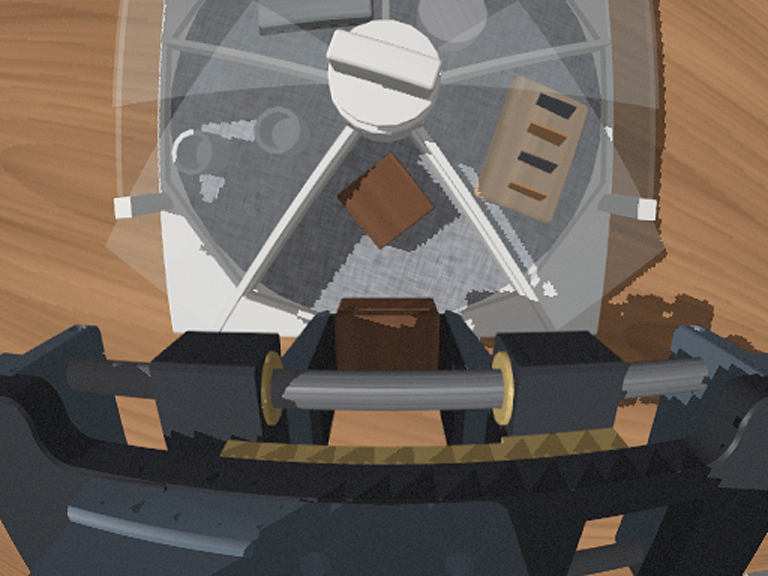

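```bash
python3 - <<'E'
from h import *
z=np.load("w10.npz"); c=(z["K"],z["R"],z["t"]); C=np.array([591.7,27.2]); a=np.radians(16.3); o=-np.array([np.cos(a),np.sin(a)]); tt=np.array([-o[1],o[0]])
for p in [(391,153),(434,204),(381,249),(339,199)]:
    q=ground("wrist",p[0]/1.5,p[1]/1.5,44,c)[:2]-C; print(np.round([q@o,q@tt],1))
q=np.array(env.state()["ee_pos"][:2])-C; print("tcp",q@o,q@tt)
E
```

```text
[35.2  3. ]
[63.9 27.3]
[89.8 -2.6]
[ 61.  -26.2]
tcp 118.95309170394455 1.3083635361164658
```

```bash
python3 -m jog '0 0 0 0.12 0.06 -1 0; 0 0 0 0.12 0.06 -2 0; 0 0 0 0.12 0.06 -3 0; 0 0 0 0.12 0.06 -3.6 0; 0 0 0 0.12 0.06 -3.7 0'
python3 -m jog '0 0 0 0 0 -0.05 0; 0 0 0 0 0 -0.1 0; 0 0 0 0 0 -0.1 0; 0 0 0 0 0 -0.1 0'
```

```text
time_s: 36.5
ee_pos: [480.0, -6.3, 32.2]
ee_rot: [-180.0, 0.2, 16.2]
force: [-4.2, -2.0, 7.0]
gripper_width: 39.8
time_s: 37.0
ee_pos: [481.6, -5.4, 32.2]
ee_rot: [179.9, -0.0, 16.3]
force: [-3.4, -2.3, 7.2]
gripper_width: 39.9
```

```bash
python3 -m jog '0 0 0 0 0 0.06 0.55; 0 0 0 0 0 0.06 0.55; 0 0 0 0 0 0.5 0.55; 0 0 0 0 0 2.5 0.55; 0 0 0 0 0 5 0.7'
python3 -m jog '0 0 1.8 0.8 0.3 1.7 1; 0 0 3.6 1.6 0.6 3.5 1; 0 0 5.4 2.4 0.9 3.5 1; 0 0 7.1 3.2 1.3 3.5 1; 0 0 7.1 3.2 1.3 3.5 1'
python3 -m jog '0 0 1.8 0.3 0 0 1; 0 0 3.6 0.6 0 0 1; 0 0 5.4 0.9 0 0 1; 0 0 7.15 1.2 0 0 1; 0 0 7.15 1.2 0 0 1'
python3 - <<'E'
from h import *
s=env.state(); print(s["ee_pos"],s["ee_rot"]); save("wrist","w11.png",s=1.5)
E
```

```text
time_s: 37.62
ee_pos: [480.6, -4.5, 156.8]
ee_rot: [-180.0, 0.1, 16.3]
force: [0.8, -0.3, 0.1]
gripper_width: 57.4
time_s: 38.25
ee_pos: [562.1, 28.4, 243.4]
ee_rot: [180.0, -0.0, 51.8]
force: [0.1, 0.0, -0.2]
gripper_width: 91.2
time_s: 38.88
ee_pos: [590.8, 27.6, 243.3]
ee_rot: [-180.0, 0.0, 87.3]
force: [-0.6, -0.2, -0.4]
gripper_width: 91.2
[590.81908086  27.55397084 243.34213383] [-1.79971828e+02  1.10390120e-02  8.73160777e+01]
```

View pics/w11.png

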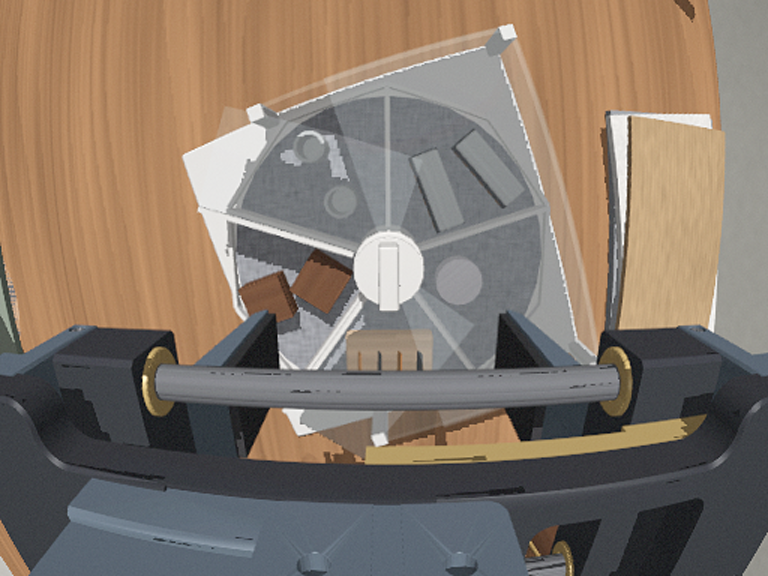

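```bash
python3 -c "
import cv2; im=cv2.imread('pics/w11.png')[190:380,180:400]; cv2.imwrite('pics/w11c.png',cv2.resize(im,None,fx=3.2,fy=3.2,interpolation=cv2.INTER_CUBIC))"
```

```text
(no output)
```

View pics/w11c.png

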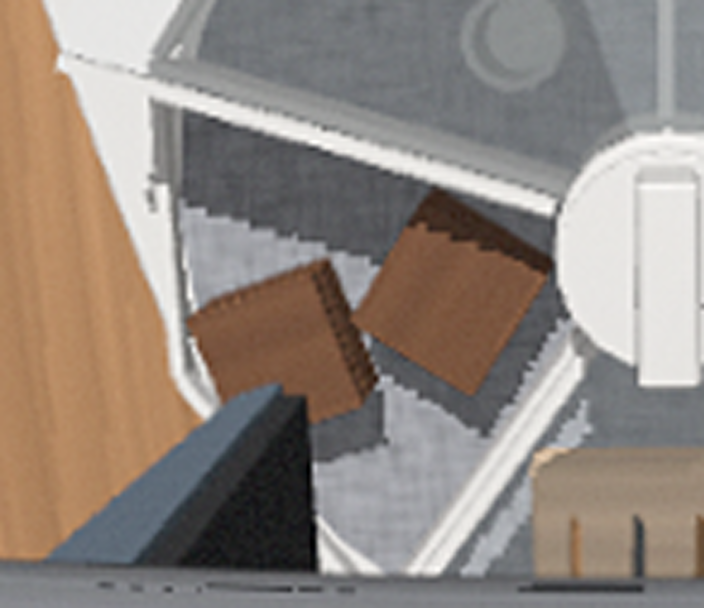

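The box sits on the floor inside the lip, beside its twin. Final turn, to the pick-block bay.

```bash
python3 -m jog '0 0 0 0.03 0 -1 0.6; 0 0 0 0.03 0 -2 0.6; 0 0 0 0.03 0 -3.5 0.6; 0 0 0 0.03 0 -5 0.5; 0 0 0 0.03 0 -5.79 0.4'
python3 -m jog '0 0 0 0 0 0 0.3; 0 0 0 0 0 0 0; 0 0 0 0 0 0 0; 0 0 0 0 0 0 0; 0 0 0 0 0 0 0' 20
python3 -m jog '0 0 0 0 0 -0.35 0; 0 0 0 0 0 -0.7 0; 0 0 0 0 0 -0.8 0; 0 0 0 0 0 -0.8 0'
```

```text
time_s: 39.55
ee_pos: [590.2, 27.7, 96.6]
ee_rot: [-179.8, 0.0, 87.3]
force: [-0.8, 0.5, 0.6]
gripper_width: 43.9
time_s: 40.17
ee_pos: [592.0, 27.9, 99.3]
ee_rot: [180.0, -0.0, 87.5]
force: [-2.3, 0.3, 4.6]
gripper_width: 14.1
time_s: 40.67
ee_pos: [592.3, 28.0, 82.8]
ee_rot: [179.9, -0.0, 87.5]
force: [-8.7, 0.0, 25.6]
gripper_width: 14.1
```

```bash
python3 -m jog '0 0 -2 0 0 0 0; 0 0 -4 0 0 0 0; 0 0 -6 0 0 0 0; 0 0 -8 0 0 0 0; 0 0 -10 0 0 0 0'
python3 -m jog '0 0 -2 0 0 0 0; 0 0 -4.2 0 0 0 0; 0 0 -4.2 0 0 0 0; 0 0 -4.2 0 0 0 0; 0 0 -4.2 0 0 0 0'
```

```text
time_s: 41.3
ee_pos: [592.6, 27.7, 82.2]
ee_rot: [179.9, -0.1, 37.3]
force: [-6.7, -0.5, 23.6]
gripper_width: 13.5
time_s: 41.92
ee_pos: [593.0, 27.8, 82.0]
ee_rot: [179.9, -0.2, 16.4]
force: [-6.2, -0.2, 19.7]
gripper_width: 13.5
```

```bash
python3 -m jog '0 0 0 0 0 0 0.4; 0 0 0 0 0 0 0.4; 0 0 0 0 0 0.8 0.4; 0 0 0 0 0 2 0.7; 0 0 0 0 0 4.4 1'
python3 -m jog '0 0 0 0 0 1 1; 0 0 0 0 0 2.2 1; 0 0 0 0 0 2.2 1'
python3 - <<'E'
from h import *
s=env.state(); print(s["ee_pos"],s["ee_rot"]); w=grab_frame("wrist")
W=np.zeros((600,800,3),np.uint8); W[:420,:560]=cv2.resize(w[:288,64:448],(560,420))
E
python3 -m jog '0 0 0 -2 1.3 0 1; 0 0 0 -4 2.6 0 1; 0 0 0 -6 4 0 1; 0 0 0 -8 5.3 0 1; 0 0 0 -8 5.3 0 1'
python3 -m jog '0 0 0 1.2 2.1 0 1; 0 0 0 1.2 4.2 0 1; 0 0 0 0 6 0 1; 0 0 0 0 6 0 1'
python3 - <<'E'
from h import *
t=grab_frame("top"); s=grab_frame("scene")
for cm in("top","scene"):
  for q in("tin","box","slide","harmonica"):
    print(cm,q,[(round(d["conf"],2),[round(v) for v in d["box"]]) for d in spotter.look_for(q,cm)])
a=cv2.resize(t[100:250,175:325],(560,560),interpolation=cv2.INTER_CUBIC); b=cv2.resize(t,(400,300))
W=np.zeros((560,800,3),np.uint8); W[:,:560]=a; W[:300,560:]=b[:300,60:300]; W[310:560,560:]=cv2.resize(s,(333,250))[:,:240]
save("",'fin.png',img=W)
E
```

```text
time_s: 42.55
ee_pos: [591.2, 27.8, 187.1]
ee_rot: [-179.9, 0.3, 16.5]
force: [0.0, 0.5, 0.2]
gripper_width: 53.7
time_s: 42.92
ee_pos: [594.0, 27.9, 245.8]
ee_rot: [179.9, -0.4, 16.5]
force: [0.0, 0.4, -0.1]
gripper_width: 83.5
[593.98246032  27.91238177 245.84892686] [179.89431821  -0.3684102   16.52662283]
time_s: 43.6
ee_pos: [388.6, 161.4, 242.1]
ee_rot: [-180.0, 0.2, 16.8]
force: [0.5, -0.5, -0.1]
gripper_width: 91.6
time_s: 44.1
ee_pos: [391.5, 312.3, 241.7]
ee_rot: [180.0, 0.1, 16.8]
force: [-0.4, -1.9, 0.0]
gripper_width: 91.0
top tin []
top box []
top slide []
top harmonica [(0.63, [138, 135, 8, 24])]
scene tin [(0.52, [224, 177, 52, 63]), (0.48, [196, 158, 147, 123])]
scene box []
scene slide []
scene harmonica [(0.46, [355, 170, 16, 20])]
```

View pics/fin.png

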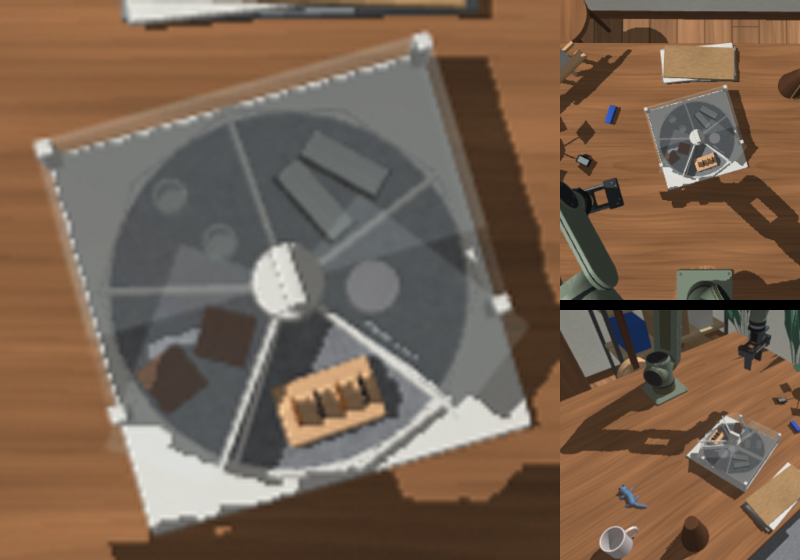

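```bash
python3 - <<'E'
from h import *
K,R,t=cam("scene")
pr=lambda z:cv2.projectPoints(np.array([[591.7,27.3,z]]),cv2.Rodrigues(R)[0],t,K,None)[0].ravel()
print(pr(117),pr(107.5))
a=cv2.resize(cv2.imread("pics/sc1.png"),(512,384)).astype(np.uint8); b=cv2.cvtColor(grab_frame("scene"),cv2.COLOR_RGB2BGR)
x,y=pr(112).round().astype(int); T=a[y-12:y+12,x-12:x+12]
r=cv2.matchTemplate(b[y-22:y+22,x-22:x+22],T,cv2.TM_CCOEFF_NORMED); _,m,_,l=cv2.minMaxLoc(r); print("score",m,"shift",np.array(l)-10)
print(r[8:17,10])
E
```

```text
[267.94875644 189.31698471] [267.8190373  191.46732723]
score 0.8564387559890747 shift [0 0]
[ 0.5664979   0.7865055   0.85643876  0.74135494  0.49501744  0.21364069
 -0.01910353 -0.15725826 -0.19857031]
```

```bash
python3 -c "
from workcell import env; print(env.job_done())"
```

```text
the job is handed in; nothing more can be done
None
```

I put the harmonica, the slide and the wooden box away, each on the floor of its twin's bay: bay 2, bay 3 and bay 4. There was no loose tin on the table, so bay 1 still holds only its twin.

**Final state:** I turned the carousel on a full turn, so the pick-block bay is back at the opening. In the last pictures, all three pairs lie side by side. The blue harmonica, gecko and tuner were never touched, and the arm is clear at about 44 s.

**Knob and lock:** The knob matches the start picture with no shift in the scene camera; about 2 px would have shown if it were still down. That comparison scored only 0.86. I confirmed the lock from the angle and knob height, not by trying to turn it.

**Checks that disagreed:**
- In the last top view the spotter reported only the blue look-alike as a harmonica, and nothing under the clear cover. Its "tin" hits in the scene camera were the organiser itself. I judged the pairs by eye instead.
- At the start the spotter also named the silver harmonica as a tin.
- Setting down the box gave a small sideways force of about 4 N, but its contact height matched the bay floor.

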